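Make up a sensor kit tray and swap its wrong circuit board

ROBOT

A 6-joint arm with a two-finger parallel gripper is mounted at the origin on the work surface. World frame = base frame: x ahead of the robot, y to its left, z up, the work surface at z = 0. Lengths are in mm, angles in rad, forces in N, time in s.
With the tool pointing down it reaches from about 275 to 750 mm from the base axis. Payload 10.2 kg.
Tool frame: the origin (TCP) lies at the centre of the arm's flange, where the gripper is bolted on; the fingertips stand 173 mm ahead of it and the grasp point (between the pads) lies 155 mm ahead of it; z points along the fingers, y is the line along which they close (so a half turn about z gives the same grasp; the last joint's range is limited). The gripper opens to 85 mm and grips with 20 to 120 N. Pads are 22 mm wide; open, the fingers measure 114 mm over their backs; the gripper's body (76 mm by 85 mm) begins 54 mm behind the grasp point. The pads swing forward as they close: fully open they stand 13 mm farther back than shut.
Start: joints at [-0.223, 0.313, 1.498, -0, 1.331, -0.223], TCP at [525.007, -0.014, 404.694] pointing down, gripper open.
Joint ranges: [-2.94, 2.94], [-0.97, 2.17], [0.19, 2.56], [-1.23, 4.37], [0.02, 3.11], [-2.88, 2.88]. Speed limits (rad/s): [2.39, 2.39, 3.01, 3.14, 3.14, 3.14].

INTERFACE

Orientations are given as a unit quaternion [w, x, y, z].
In Python, from rig import status, capture, camera_info, ticket gives the robot as it stands.
- The arm moves only by the shell command python3 -m crank 'ROWS' [FORCE]. ROWS is JSON, a list of rows, each a list of 7 numbers: the shift along the tool's x, y, z as a fraction of full scale, then the turn, a rotation vector about the tool's x, y, z as a fraction of full scale, then the closure, from 0 (fully open) to 1 (shut). A call has 1 to 12 rows; each row is the pose to reach, as a shift and turn from the pose commanded when the call began, along the tool's axes at that moment; what a row does not reach only later rows make up. Full scale, the value 1, is 0.1 m for a shift and 45 degrees for a turn. A row lasts 1/10 s, in which the tool goes at most 50 mm and 8.59 degrees, less where a joint would pass 70% of its speed; a pose out of reach is approached as far as the arm can. A call with a number of a shift or a turn outside -1 to 1 is refused whole. A call with a gripper value outside its range is refused whole. The fingers move at their own pace and stop on an object; FORCE is the grip in N (left out, the last holds). Time passes only in rows, so rows that repeat a pose let the fingers close. It gives the time, the measured TCP pose, the force, the opening and the grip force at its end, in the units of the state.
- status.sense(): the state, without advancing time (a new reading comes with each control period).
- capture(name): name is "scene" or "side" or "wrist"; returns (picture, depth): 400x640x3 uint8, red, green, blue; 400x640 float32, mm along the optical axis (not along the pixel's ray), 0 where there is no reading.
- camera_info(name): a dict with "K" (3x3 intrinsics, pixels), "camera_from_world" (4x4, takes a point from world to camera coordinates). Camera axes: x right, y up, looking along -z (the intrinsics and any distortion apply to the point x, -y, -z); pixel columns grow to the right and rows downward; lengths in mm; the calibration is good to about 2 mm. The wrist camera is an equidistant fisheye: a pixel r from the principal point sees the ray r / f radians off the axis. A picture is of the moment at which its call begins: read the wrist's pose just before it. camera_info takes no time and is no camera call; for the wrist camera it gives the pose at the moment of the call.
- ticket.finish_job(): hands the job in; it is judged then, once.
The state is a dict: "time_s": time; "joints": joint angles; "dq": joint speeds; "tau": joint torques, N m; "eef_pos": TCP position; "ee_rot": TCP orientation; "force": force on the tool from outside, world axes, zero at the start; "wrist_torque": the same for the moment, N m; "grip_width": opening from 0.0 (shut) to 1.0 (fully open); "grip_force": force on a finger pad.
Only numpy, scipy, OpenCV 4.12 (cv2) and the standard library are available. Lean on these libraries where they do the work, as an engineer would, in place of code of your own. Each camera call takes 0.05 s, during which the arm holds its last target. There are 200 camera calls.

TASK

Make up the blue kit tray with the dark foam for one sensor. The red circuit board in its front row is the wrong type: put it flat in the red reject tray, and lay the green board from the stock tray flat in the pocket it leaves. Then set the brass nut in the pocket directly behind the brass barrel with the steel spacer ring squarely on top of the nut, and set the black cap squarely on top of the white housing in the kit tray; this housing and the barrel stay upright in their pockets.

Things in the scene. Friction and masses are not known exactly. Their poses are not given: they have to be found in the camera images.
- kit_tray: Blue tray, fixed, 180 x 260 mm (x, y), walls 28 high, 4 thick, dark foam with six 62 mm square pockets, light grey bottoms. Origin: centre of underside; x away from robot (to 0.3 rad), y left. Front row of pockets x = -39, back row x = +39, at y = -78, 0, 78 mm; bottoms at z = 6, foam top 10. Front row holds housing, barrel, red board in any order; 'behind' one is the back pocket of its y.
- stock_tray: Light blue stock tray, fixed, 200 x 200 mm with a pink liner, walls 20 mm high and 4 mm thick; left or right of the kit tray, yaw to 0.2 rad. Origin: centre of the underside; inner floor 4 mm above it. At the start it holds green board, nut, spacer ring and cap in any order, one near each corner, about 42 mm from its middle in x and y.
- reject_tray: Red reject tray, fixed, 170 x 120 mm (x, y), walls 20 mm high and 4 mm thick, on the other side of the kit tray from the stock tray. Origin: centre of the underside; x points away from the robot (to 0.2 rad); inner floor 4 mm above it. A scrap white housing (46 mm wide, 36 mm high) stands in its far half, near x = +46 mm; the near half (around x = -35 mm) is free.
- housing: White round plastic sensor housing, an open cup 46 mm across and 36 mm high, wall 4 mm, standing loose in a front pocket of the kit tray. Origin: centre of the underside, z up; its rim is 36 mm above the origin. Not to be confused with the scrap one in the reject tray.
- barrel: Brass threaded barrel, 50 mm high, standing loose in a front pocket of the kit tray: round flange 44 mm across and 8 mm high, above it a 29 mm thread. Origin: centre of the underside, z up.
- red_board: The wrong board: round circuit board, red on top, on a black carrier, a disc 42 mm across and 14 mm high (small components up to 3 mm more near the middle). Lies flat in a front pocket of the kit tray. Origin: centre of the underside, z up. 35 g.
- green_board: The right board: the same disc with a green top, 42 mm across and 14 mm high, lying flat in the stock tray. Origin: centre of the underside, z up. 35 g.
- nut: Brass hexagon nut, 41 mm across flats (47 mm over the corners), 12 mm high, with a 30 mm hole, lying flat in the stock tray. Origin: centre of the underside, z up; its flats face along its x axis and every 60 degrees from there. 55 g.
- spacer: Bright steel spacer ring, 46 mm outside, 32 mm inside, 8 mm high, lying flat in the stock tray. Origin: centre of the underside, z up. 50 g.
- cap: Black round plastic cap, a flat disc 50 mm across and 12 mm high with a flat underside, lying in the stock tray. Origin: centre of the underside, z up. 30 g.
Things that resemble listed ones, but are neither listed nor needed, are in the scene too. Several things have the shape of the cap; the one meant has the colours described above.

How it is judged (in metres and radians):
At the end, for the whole second after the job is handed in: Green board flat in the front pocket the red one left, nut flat in the pocket behind the barrel (12 mm of centre), spacer flat on nut, cap flat on housing (10 mm of centre), red board flat on the reject tray floor; housing and barrel upright within 20 mm of their start; all at rest (distance of each of housing, barrel from where it was at the start of the episode below 0.02 m and angle between each of housing, barrel, green_board, nut, spacer, cap, red_board's own z axis and vertical below 0.1 rad and ((x of green_board in the frame of kit_tray between -0.051 and -0.027 m and y of green_board in the frame of kit_tray between -0.09 and -0.066 m) or (x of green_board in the frame of kit_tray between -0.051 and -0.027 m and y of green_board in the frame of kit_tray between -0.012 and 0.012 m) or (x of green_board in the frame of kit_tray between -0.051 and -0.027 m and y of green_board in the frame of kit_tray between 0.066 and 0.09 m)) and z of green_board in the frame of kit_tray between 0.003 and 0.009 m and ((x of barrel in the frame of kit_tray between -0.051 and -0.027 m and y of barrel in the frame of kit_tray between -0.09 and -0.066 m and x of nut in the frame of kit_tray between 0.027 and 0.051 m and y of nut in the frame of kit_tray between -0.09 and -0.066 m) or (x of barrel in the frame of kit_tray between -0.051 and -0.027 m and y of barrel in the frame of kit_tray between -0.012 and 0.012 m and x of nut in the frame of kit_tray between 0.027 and 0.051 m and y of nut in the frame of kit_tray between -0.012 and 0.012 m) or (x of barrel in the frame of kit_tray between -0.051 and -0.027 m and y of barrel in the frame of kit_tray between 0.066 and 0.09 m and x of nut in the frame of kit_tray between 0.027 and 0.051 m and y of nut in the frame of kit_tray between 0.066 and 0.09 m)) and z of nut in the frame of kit_tray between 0.003 and 0.009 m and horizontal distance between spacer and nut below 0.01 m and z of spacer in the frame of kit_tray between 0.015 and 0.0215 m and horizontal distance between cap and housing below 0.01 m and z of cap in the frame of kit_tray between 0.039 and 0.0455 m and x of red_board in the frame of reject_tray between -0.063 and 0.063 m and y of red_board in the frame of reject_tray between -0.038 and 0.038 m and z of red_board in the frame of reject_tray between 0.001 and 0.008 m and linear speed of each of housing, barrel, red_board, green_board, nut, spacer, cap below 0.02 m/s); the robot touches nothing.
It also fails if it takes over 104 s, if anything falls off the work surface, if the arm or the gripper's body presses on something with over 40 N, if the wrist force passes 120 N, or if a joint passes its speed limit or range.

## Working session

There is one attempt and no reset: what is moved stays moved. The work goes in short steps, Python scripts to look and compute and a shell command to move; the robot and the scene stay as the last step left them, time stands still between calls to the robot, and variables do not carry over. Pictures are saved under pics/ and viewed, at most 20 in all, crops included, and the job is handed in when it is done.

```bash
ls; mkdir -p pics
python3 - <<'E'
from rig import status, capture, camera_info
import cv2,numpy as np
print(status.sense())
for n in ("scene","side","wrist"):
    i=camera_info(n); print(n,i)
    p,d=capture(n); np.savez(f"{n}0.npz",p=p,d=d,K=i["K"],T=i["camera_from_world"])
    cv2.imwrite(f"pics/{n}0.png",p[:,:,::-1])
E
```

```text
pics
{'time_s': 0.0, 'joints': array([-2.23378562e-01,  3.13433103e-01,  1.49845304e+00,  5.42589862e-06,
        1.33103547e+00, -2.23353803e-01]), 'dq': array([-0.00071581,  0.00122395,  0.00129267,  0.00065716, -0.00042893,
        0.00056874]), 'tau': array([-5.78409599e-04, -4.12261176e+01, -2.59742296e+01, -3.58453699e-04,
        4.11797926e-03, -1.23038126e-05]), 'eef_pos': array([5.24952482e+02, 1.03262867e-02, 4.04137578e+02]), 'ee_rot': array([-5.63669446e-04,  7.07115836e-01,  7.07097414e-01, -3.51875987e-04]), 'force': array([-0.3700417 ,  0.39041752, -0.27763948]), 'wrist_torque': array([-0.04320101, -0.01599466,  0.04639927]), 'grip_force': 0.0, 'grip_width': 0.9975906975017217}
scene {'K': array([[367.34403839,   0.        , 318.63109048],
       [  0.        , 367.34403839, 203.44191603],
       [  0.        ,   0.        ,   1.        ]]), 'camera_from_world': array([[ 8.19410539e-02,  9.96623327e-01, -5.25432721e-03,
        -1.88725752e+00],
       [-6.69206435e-01,  5.89265276e-02,  7.40736398e-01,
         2.78407712e+02],
       [ 7.38544793e-01, -5.71804915e-0
[... 491 characters left out ...]
      [-3.10624619e-01, -8.00934780e-01,  5.11874813e-01,
        -1.29551077e+03],
       [ 0.00000000e+00,  0.00000000e+00,  0.00000000e+00,
         1.00000000e+00]])}
wrist {'K': array([[309.70691629,   0.        , 318.98651994],
       [  0.        , 309.70691629, 197.34118415],
       [  0.        ,   0.        ,   1.        ]]), 'camera_from_world': array([[ 9.99998168e-01,  7.61750886e-04, -1.75581244e-03,
        -5.23533889e+02],
       [-1.19590488e-03,  9.64937455e-01, -2.62477196e-01,
         3.44548308e+01],
       [ 1.49430695e-03,  2.62478815e-01,  9.64936598e-01,
        -3.79306415e+02],
       [ 0.00000000e+00,  0.00000000e+00,  0.00000000e+00,
         1.00000000e+00]])}
```

View images.

View pics/scene0.png

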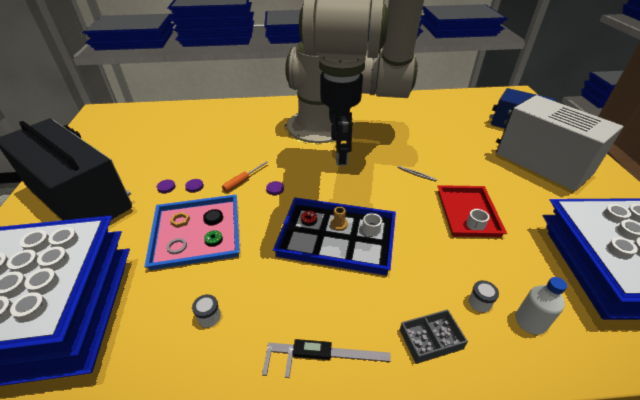

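View pics/wrist0.png

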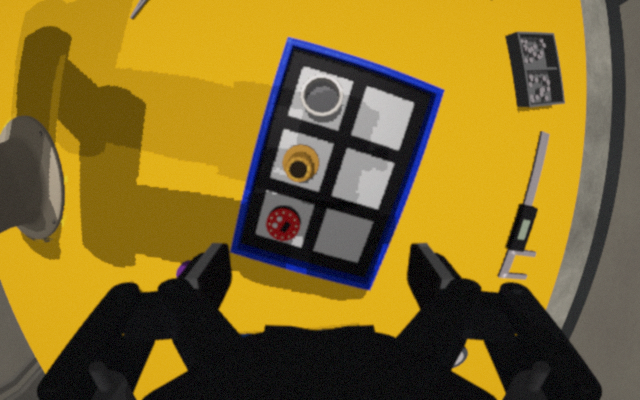

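View pics/side0.png

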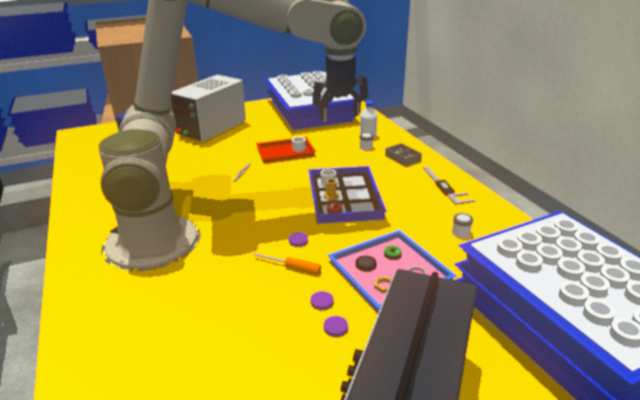

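Scene: the kit tray is at (337,235). Its front row is red board (309,217), barrel (340,218), housing (372,224). The stock tray at (193,232) holds nut (180,219), black cap (213,216), spacer (176,246) and green board (213,238). The reject tray is at (470,211) with the scrap housing at (479,218).

Lookalikes:
- **Cap:** purple discs at (166,186), (194,185), (275,188); jars at (206,310), (484,296). The black one in the stock tray is the right one.
- **Housing:** scrap one at (479,218). The kit one at (372,224) is right.

```bash
cat > lib.py <<'E'
import numpy as np, cv2
from rig import status, capture, camera_info
def shot(name,tag):
    i=camera_info(name); p,d=capture(name)
    np.savez(f"{tag}.npz",p=p,d=d,K=i["K"],T=i["camera_from_world"],n=name)
    cv2.imwrite(f"pics/{tag}.png",p[:,:,::-1]); return load(tag)
def load(tag):
    z=np.load(f"{tag}.npz"); return dict(p=z["p"],d=z["d"],K=z["K"],T=z["T"],fish=(tag.startswith("wrist")))
def rays(s,uv):
    """origin, unit-depth rays (world) for pixels uv Nx2"""
    K,T=s["K"],s["T"]; uv=np.atleast_2d(uv).astype(float)
    a=(uv-[K[0,2],K[1,2]])/[K[0,0],K[1,1]]
    if s["fish"]:
        r=np.linalg.norm(a,axis=1,keepdims=True); a=a*np.tan(r)/np.maximum(r,1e-9)
    c=np.c_[a[:,0],-a[:,1],-np.ones(len(a))]
    R=T[:3,:3]; return -R.T@T[:3,3], c@R
def plane(s,uv,z):
    o,r=rays(s,uv); return o+r*((z-o[2])/r[:,2])[:,None]
def deep(s,uv):
    uv=np.atleast_2d(uv).astype(int); o,r=rays(s,uv); return o+r*s["d"][uv[:,1],uv[:,0]][:,None]
def two(s1,uv1,s2,uv2):
    o1,r1=rays(s1,uv1);o2,r2=rays(s2,uv2)
    A=np.c_[r1[0],-r2[0]]; t=np.linalg.lstsq(A,o2-o1,rcond=None)[0]
    a,b=o1+t[0]*r1[0],o2+t[1]*r2[0]; return (a+b)/2,np.linalg.norm(a-b)
def hsv(s): return cv2.cvtColor(cv2.GaussianBlur(s["p"],(3,3),0),cv2.COLOR_RGB2HSV)
def mask(s,lo,hi,box=None):
    m=cv2.inRange(hsv(s),np.array(lo),np.array(hi))
    if box:
        k=np.zeros_like(m); x0,y0,x1,y1=box; k[y0:y1,x0:x1]=255; m&=k
    return m
def big(m):
    c=max(cv2.findContours(m,cv2.RETR_EXTERNAL,cv2.CHAIN_APPROX_NONE)[0],key=cv2.contourArea); return c[:,0,:]
E
python3 - <<'E'
from lib import *
np.set_printoptions(precision=1,suppress=True)
sc,sd,wr=load("scene0"),load("side0"),load("wrist0")
px={"red":(309,217),"barrel":(340,210),"hous":(372,218),"nut":(173,221),"cap":(213,216),"spacer":(168,247),"green":(206,239),"scrap":(479,212),"stock_mid":(195,231),"rejfloor":(462,200),"emptypocket":(302,242)}
for k,v in px.items(): print(k,deep(sc,v), hsv(sc)[v[1],v[0]])
for k,v in {"red":(274,222),"barrel":(299,150),"housrim":(303,100),"pocket":(385,120),"foam":(337,190)}.items(): print("w",k,deep(wr,v))
# kit outline from wrist: blue rim
m=mask(wr,(112,150,60),(128,255,255),(220,20,460,300)); c=big(m)
r=cv2.boxPoints(cv2.minAreaRect(c)); print(cv2.contourArea(c),r); q=cv2.approxPolyDP(cv2.convexHull(c),8,True)[:,0]; print(q); print(plane(wr,q,28))
m=mask(sc,(100,120,60),(118,255,255),(140,185,250,275)); c=big(m);q=cv2.approxPolyDP(cv2.convexHull(c),4,True)[:,0]; print("stock",q,plane(sc,q,20))
m=mask(sc,(0,180,60),(6,255,255),(430,180,510,245)); c=big(m);q=cv2.approxPolyDP(cv2.convexHull(c),4,True)[:,0]; print("rej",q,plane(sc,q,20))
E
```

```text
red [[486.  -62.4  22. ]] [179 208  27]
barrel [[503.6  13.1  56.5]] [ 15 128  24]
hous [[507.6  94.1  26.1]] [25 16 96]
nut [[ 462.4 -406.4   14.1]] [ 18 170 170]
cap [[ 453.1 -307.5   14.4]] [128  22  47]
spacer [[ 546.7 -401.6   10.5]] [173  22 141]
green [[ 535.  -312.9   17.3]] [ 62 143 123]
scrap [[515.5 364.4  31.8]] [25 16 95]
stock_mid [[ 492.6 -348.9    3.9]] [173 115 227]
rejfloor [[437.6 357.5   3.7]] [  0 219 191]
emptypocket [[553.4 -83.9   4.9]] [ 60   3 100]
w red [[468.8 -60.5  21.3]]
w barrel [[500.2  26.   14.2]]
w housrim [[506.7  82.9  43.5]]
w pocket [[601.9  62.4   7.6]]
w foam [[545.6 -23.8   6.9]]
34054.5 [[223.1 248.7]
 [288.4  36.6]
 [444.3  84.6]
 [379.  296.7]]
[[289  39]
 [442  90]
 [368 288]
 [232 251]]
[[ 490.3  154.    28. ]
 [ 665.9  101.5   28. ]
 [ 588.  -150.5   28. ]
 [ 413.6  -97.9   28. ]]
stock [[235 196]
 [236 255]
 [156 268]
 [145 265]
 [158 205]] [[ 385.5 -256.4   20. ]
 [ 593.5 -236.4   20. ]
 [ 615.7 -410.    20. ]
 [ 605.  -436.6   20. ]
 [ 404.2 -455.6   20. ]]
rej [[439 186]
 [484 187]
 [505 232]
 [453 235]] [[392.7 304.8  20. ]
 [407.9 426.9  20. ]
 [577.2 406.9  20. ]
 [576.  278.5  20. ]]
```

```bash
python3 -m crank '[[-0.5,-0.1,0,0,0,0,0],[-1,-0.2,0,0,0,0,0],[-1,-0.2,0,0,0,0,0]]' 20 && python3 -m crank '[[-0.5,0,0,0,0,0,0],[-1,0,0,0,0,0,0],[-1,0,0,0,0,0,0]]' && python3 -m crank '[[-0.5,0,0,0,0,0,0],[-1,0,0,0,0,0,0],[-1,0,0,0,0,0,0],[-1,0,0,0,0,0,0],[-1,0,0,0,0,0,0]]'
python3 - <<'E'
from lib import *
s=shot("wrist","wrist1"); print(status.sense()["eef_pos"])
E
```

```text
time_s: 0.45
eef_pos: [504.2, -104.1, 404.4]
ee_rot: [0.0, 0.709, 0.705, -0.001]
force: [-0.1, 0.8, 0.1]
grip_width: 0.999
grip_force: 0.0
time_s: 0.75
eef_pos: [504.7, -204.2, 404.0]
ee_rot: [-0.0, 0.709, 0.705, -0.0]
force: [0.1, 1.8, 0.2]
grip_width: 1.0
grip_force: 0.0
time_s: 1.25
eef_pos: [505.3, -298.8, 404.7]
ee_rot: [-0.0, 0.707, 0.708, 0.0]
force: [-0.6, 0.3, -0.4]
grip_width: 0.998
grip_force: 0.0
[ 505.34920383 -298.62573785  404.86269502]
```

View pics/wrist1.png

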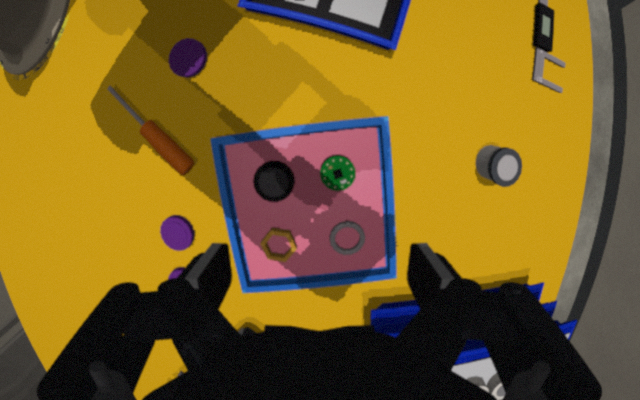

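Wrist1 shows the stock tray: black cap (273,181), green board (338,172), nut (280,243), spacer (347,237). Next I measure these, plus the red board, housing and barrel.

```bash
python3 - <<'E'
from lib import *
np.set_printoptions(precision=1,suppress=True)
sc,w1,w0=load("scene0"),load("wrist1"),load("wrist0")
spec={"cap":((0,0,0),(179,255,70),(248,155,300,208),(200,207,226,227),16,w1),
"green":((45,100,40),(90,255,255),(315,150,362,197),(198,227,228,248),18,w1),
"nut":((10,150,60),(25,255,255),(255,222,305,265),(165,208,195,230),16,w1),
"spacer":((0,0,60),(179,70,255),(325,215,370,258),(162,236,192,256),12,w1),
"red":((170,100,30),(179,255,255),(262,202,304,246),(298,208,320,226),20,w0)}
for k,(lo,hi,bw,bs,z,w) in spec.items():
    hi2=hi
    m=mask(w,lo,hi,bw)
    if k=="red": m|=mask(w,(0,100,30),(6,255,255),bw)
    c=big(m); P=plane(w,c,z); (x,y),r=cv2.minEnclosingCircle(P[:,:2].astype(np.float32))
    ms=mask(sc,lo,hi,bs)
    if k=="red": ms|=mask(sc,(0,100,30),(6,255,255),bs)
    cs=big(ms); u0=np.array(cv2.minAreaRect(c)[0]);u1=np.array(cv2.minAreaRect(cs)[0])
    t,e=two(w,u0,sc,u1)
    Q=plane(sc,cs,z)[:,:2]; (x2,y2),r2=cv2.minEnclosingCircle(Q.astype(np.float32))
    print(k,"wrist",np.round([x,y,2*r],1),u0,"scene",np.round([x2,y2,2*r2],1),"tri",t,e)
    if k=="nut":
        h=cv2.approxPolyDP(cv2.convexHull(P[:,:2].astype(np.float32)),3.,True)[:,0]
        print("hex",h, np.degrees(np.arctan2(*(np.roll(h,-1,0)-h).T[::-1]))%60)
m=mask(w1,(100,120,60),(118,255,255),(200,100,410,300)); c=big(m);q=cv2.approxPolyDP(cv2.convexHull(c),8,True)[:,0];print("stock",q,plane(w1,q,20))
# kit housing / barrel
c=big(mask(w0,(0,0,120),(40,60,255),(298,72,349,125))); print("hous")
for k,uv,z in (("hous c",(323,98),42),("barrel top",(298,170),56)): print(k,plane(w0,uv,z))
E
python3 -m crank '[[0.5,0,0,0,0,0,0],[1,0,0,0,0,0,0],[1,0,0,0,0,0,0]]' && python3 -m crank '[[0.5,0,0,0,0,0,0],[1,0,0,0,0,0,0],[1,0,0,0,0,0,0],[1,0,0,0,0,0,0],[1,0,0,0,0,0,0]]'
python3 - <<'E'
from lib import *
s=shot("wrist","wrist2"); print(status.sense()["eef_pos"])
cv2.imwrite("pics/crop2.png",cv2.resize(s["p"][20:300,180:480,::-1],None,fx=2,fy=2))
E
```

```text
cap wrist [ 450.2 -309.2   51.6] [274.  180.5] scene [ 457.8 -307.3   53. ] tri [ 449.4 -310.4    7.7] 0.4123604147243734
green wrist [ 525.5 -298.9   40.7] [337.5 172.5] scene [ 530.1 -297.8   41.2] tri [ 526.2 -299.5   13.6] 0.14842806984857101
nut wrist [ 453.  -391.5   46.6] [278.8 244.3] scene [ 459.  -390.    48.5] tri [ 452.5 -393.6    9.5] 1.0394365296327224
hex [[ 447.1 -369.2]
 [ 430.4 -391.4]
 [ 438.4 -409.7]
 [ 460.5 -413.6]
 [ 474.  -397.6]
 [ 467.1 -373. ]] [53.1 53.6 50.1 49.9 45.6 49.3]
spacer wrist [ 539.8 -383.8   45.7] [346.8 237.6] scene [ 544.1 -382.4   46.6] tri [ 540.1 -384.8    8.5] 0.0832956580178825
red wrist [479.5 -63.9  45.4] [283.  223.5] scene [480.8 -64.   49.1] tri [479.4 -63.5  17.5] 0.3890671892114945
stock [[386 118]
 [395 275]
 [244 291]
 [212 139]] [[ 581.2 -233.7   20. ]
 [ 605.8 -435.4   20. ]
 [ 402.  -461.4   20. ]
 [ 377.1 -256.8   20. ]]
hous
hous c [[527.8  85.1  42. ]]
barrel top [[501.7   9.7  56. ]]
time_s: 1.6
eef_pos: [505.0, -194.3, 405.5]
ee_rot: [-0.0, 0.705, 0.709, 0.001]
force: [-0.8, -1.0, -0.5]
grip_width: 0.996
grip_force: 0.0
time_s: 2.1
eef_pos: [505.0, -100.3, 404.8]
ee_rot: [0.0, 0.707, 0.707, -0.0]
force: [-0.0, -0.1, 0.1]
grip_width: 1.0
grip_force: 0.0
[ 505.02110391 -100.66107003  404.72843653]
```

View pics/crop2.png

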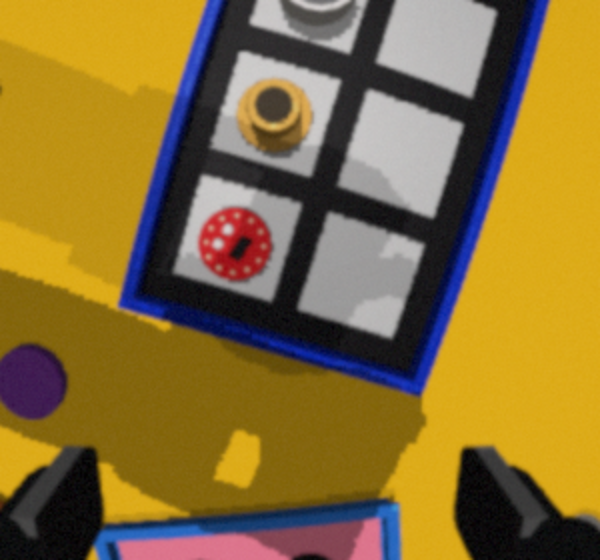

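```bash
cat >> lib.py <<'E'
from scipy.spatial.transform import Rotation as Rn
def go(*targets):
    """print tool-frame shift (units of full scale) from the present pose to each world target, in turn"""
    s=status.sense(); q=s["ee_rot"]; R=Rn.from_quat([q[1],q[2],q[3],q[0]]); p=s["eef_pos"]
    print("at",np.round(p,1),"yaw(closing)",round(np.degrees(np.arctan2(*R.as_matrix()[[1,0],1])),1))
    for t in targets:
        print(t,np.round(R.inv().apply(np.array(t)-p)/100,3)); p=np.array(t,float)
E
python3 -m crank '[[0.2,-0.15,0.4,0,0,-0.19,0.36],[0.37,-0.25,0.8,0,0,-0.38,0.36],[0.37,-0.25,1,0,0,-0.57,0.36],[0.37,-0.25,1,0,0,-0.63,0.36],[0.37,-0.25,1,0,0,-0.63,0.36],[0.37,-0.25,1,0,0,-0.63,0.36]]'
python3 - <<'E'
from lib import *
np.set_printoptions(precision=1,suppress=True)
w0,w2=load("wrist0"),load("wrist2"); U=[]
for w,b in((w0,(262,202,304,246)),(w2,(270,115,325,168))):
    m=mask(w,(170,100,30),(179,255,255),b)|mask(w,(0,100,30),(6,255,255),b); c=big(m); U.append(np.array(cv2.minEnclosingCircle(c)[0])); print(U[-1],cv2.minEnclosingCircle(plane(w,c,20)[:,:2].astype(np.float32)))
print(two(w0,U[0],w2,U[1]))
# pocket bottoms from w2
for uv in ((238,237),(361,275),(400,153),(275,113)): pass
q=lambda a:plane(w2,np.array(a)/2+[180,20],6)
P=q([(203,175),(302,200),(275,302),(173,272)]);print("pocket",P,P.mean(0))
P=q([(368,88),(465,120),(434,218),(337,187)]);print("backmid",P,P.mean(0))
go((479.5,-63,285),(479.5,-63,184))
E
```

```text
time_s: 2.75
eef_pos: [480.2, -63.7, 305.0]
ee_rot: [0.0, 0.514, 0.858, 0.0]
force: [-0.2, 0.5, 0.4]
grip_width: 0.639
grip_force: 0.0
[282.6 223.9] ((479.4930419921875, -63.91339874267578), 22.68531608581543)
[297.1 141.6] ((478.9822692871094, -64.20303344726562), 20.95419692993164)
(array([478.8, -64.3,  17.3]), np.float64(0.11609352550614417))
pocket [[ 459.9  -24.3    6. ]
 [ 518.3  -39.6    6. ]
 [ 502.3 -101.1    6. ]
 [ 440.7  -82.4    6. ]] [480.3 -61.9   6. ]
backmid [[557.1  28.7   6. ]
 [616.8  12.6   6. ]
 [598.2 -48.6   6. ]
 [538.9 -31.6   6. ]] [577.7  -9.7   6. ]
at [480.2 -63.7 305. ] yaw(closing) 28.2
(479.5, -63, 285) [ 0.  -0.   0.2]
(479.5, -63, 184) [ 0. -0.  1.]
```

```bash
python3 -m crank '[[0,0,0.4,0,0,0,0.36],[0,0,0.7,0,0,0,0.36],[0,0,0.7,0,0,0,0.36]]' && python3 -m crank '[[0,0,0.3,0,0,0,0.36],[0,0,0.5,0,0,0,0.36],[0,0,0.5,0,0,0,0.36],[0,0,0.5,0,0,0,0.36]]'
python3 - <<'E'
from lib import *
s=shot("wrist","wrist3"); print(status.sense()["eef_pos"],status.sense()["force"])
E
```

```text
time_s: 3.05
eef_pos: [479.3, -63.1, 232.3]
ee_rot: [-0.003, 0.513, 0.858, -0.0]
force: [-0.3, 0.4, -0.1]
grip_width: 0.637
grip_force: 0.0
time_s: 3.45
eef_pos: [480.6, -63.4, 186.3]
ee_rot: [0.001, 0.513, 0.859, 0.0]
force: [-0.1, 0.2, 0.4]
grip_width: 0.64
grip_force: 0.0
[480.65713706 -63.34050042 186.511752  ] [ 0.44000662 -0.58025742  1.14427104]
```

View pics/wrist3.png

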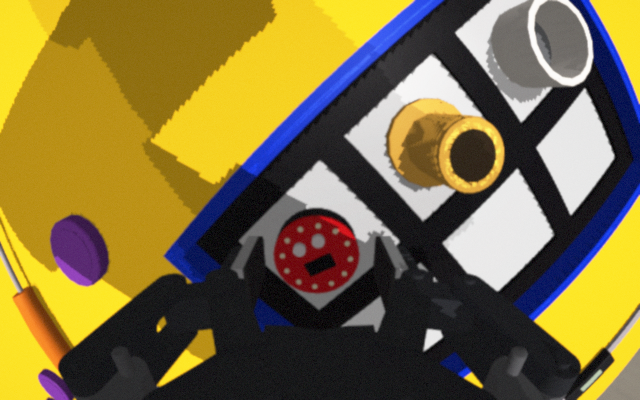

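Wrist3: the red board (316,255) is centred between the fingertips (250/385,255), clear of barrel and walls. I close on it.

```bash
python3 -m crank '[[0,0,0,0,0,0,0.6],[0,0,0,0,0,0,0.6],[0,0,0,0,0,0,0.6],[0,0,0,0,0,0,0.6],[0,0,0,0,0,0,0.6]]' 30 && python3 -m crank '[[0,0,-0.3,0,0,0,0.6],[0,0,-0.8,0,0,0,0.6],[0,0,-0.8,0,0,0,0.6]]'
python3 - <<'E'
from lib import *
s=shot("wrist","wrist4")
c=s["p"][150:300,200:440]
sd=load("wrist2")
go((453,359,266),(453,359,187))
E
```

```text
time_s: 4.0
eef_pos: [480.5, -63.2, 186.5]
ee_rot: [0.001, 0.512, 0.859, 0.0]
force: [-2.3, 0.4, 9.1]
grip_width: 0.468
grip_force: 29.1
time_s: 4.3
eef_pos: [481.2, -63.3, 270.8]
ee_rot: [0.006, 0.512, 0.859, 0.001]
force: [0.1, -0.7, -1.6]
grip_width: 0.468
grip_force: 30.7
at [480.5 -63.1 268. ] yaw(closing) 28.4
(453, 359, 266) [3.846 1.762 0.007]
(453, 359, 187) [ 0.004 -0.004  0.79 ]
```

View pics/wrist4.png

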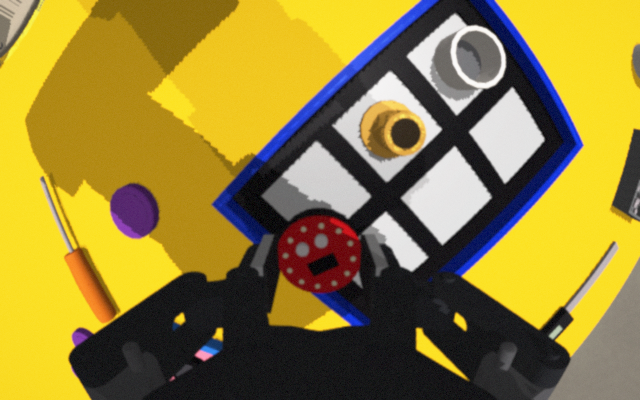

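Wrist4: the red board is held, centred at (320,254), and its pocket is empty. I carry it to the reject tray and look before lowering.

```bash
python3 -m crank '[[0.45,0.2,0,0,0,0,0.6],[0.96,0.44,0,0,0,0,0.6],[0.96,0.44,0,0,0,0,0.6]]' >/dev/null&& python3 -m crank '[[0.48,0.22,0,0,0,0,0.6],[0.96,0.44,0,0,0,0,0.6],[0.96,0.44,0,0,0,0,0.6]]' >/dev/null&& python3 -m crank '[[0.48,0.22,0,0,0,0,0.6],[0.96,0.44,0,0,0,0,0.6],[0.96,0.44,0,0,0,0,0.6]]'>/dev/null && python3 -m crank '[[0.48,0.22,0,0,0,0,0.6],[0.96,0.44,0,0,0,0,0.6],[0.96,0.44,0,0,0,0,0.6],[0.96,0.44,0,0,0,0,0.6]]'
python3 - <<'E'
from lib import *
np.set_printoptions(precision=1,suppress=True)
s=shot("wrist","wrist5"); go((453,359,266),(453,359,187))
sc=load("scene0")
c=big(mask(sc,(15,0,70),(40,80,255),(465,204,495,235))); print(cv2.minEnclosingCircle(plane(sc,c,40)[:,:2].astype(np.float32)))
c=big(mask(s,(0,180,60),(6,255,255))|mask(s,(174,180,60),(179,255,255))); print(cv2.approxPolyDP(cv2.convexHull(c),8,True)[:,0])
E
```

```text
time_s: 5.65
eef_pos: [452.6, 358.5, 264.0]
ee_rot: [-0.0, 0.512, 0.859, -0.001]
force: [0.8, 0.4, 0.2]
grip_width: 0.467
grip_force: 30.7
at [452.9 357.6 264.1] yaw(closing) 28.3
(453, 359, 266) [ 0.  0. -0.]
(453, 359, 187) [0.  0.  0.8]
((546.4066162109375, 340.8683166503906), 33.8818473815918)
[[303  88]
 [484 227]
 [449 272]
 [368 325]
 [212 233]]
```

View pics/wrist5.png

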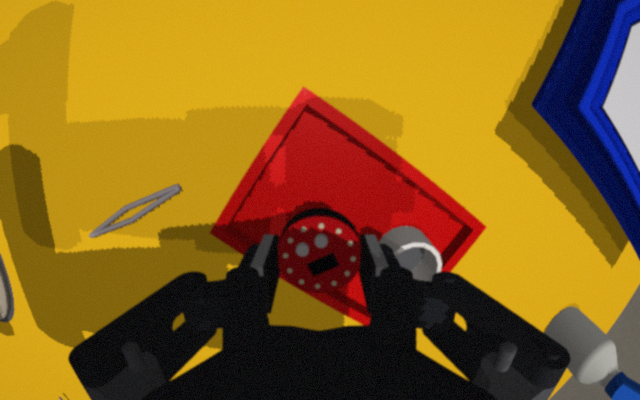

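Run:
```python
from lib import *
np.set_printoptions(precision=1,suppress=True)
s=load("wrist5"); P=plane(s,[(304,89),(484,227),(212,232)],20); print(P)
print("centre",(P[1]+P[2])/2, np.linalg.norm(P[1]-P[0]),np.linalg.norm(P[2]-P[0]))
print("scrap rim left, top",plane(s,[(387,238),(441,258),(415,230)],40))
```

```text
[[402.3 428.   20. ]
 [578.2 408.1  20. ]
 [388.1 301.9  20. ]]
centre [483.1 355.   20. ] 177.05866261270404 126.93071820032387
scrap rim left, top [[500.  367.4  40. ]
 [545.9 372.8  40. ]
 [514.7 381.7  40. ]]
```

Reject tray centre is (483,355) with yaw -0.11, the sizes fit, and scrap is at about (523,362). The present spot is about 30 mm into the near half and clear, so I lower and release here.

```bash
python3 -m crank '[[0,0,0.4,0,0,0,0.6],[0,0,0.7,0,0,0,0.6],[0,0,0.79,0,0,0,0.6],[0,0,0.79,0,0,0,0.6],[0,0,0.79,0,0,0,0.6]]' && python3 -m crank '[[0,0,0,0,0,0,0.4],[0,0,0,0,0,0,0.38],[0,0,-0.02,0,0,0,0.38],[0,0,-0.4,0,0,0,0.38],[0,0,-0.9,0,0,0,0.38],[0,0,-0.9,0,0,0,0.38]]'
python3 - <<'E'
from lib import *
np.set_printoptions(precision=1,suppress=True)
s=shot("wrist","wrist6"); go((526,-299.5,280),(526,-299.5,184))
m=mask(s,(0,0,0),(179,255,255),(270,200,370,300))
print(deep(s,[(320,255),(305,275),(340,240),(300,245)]))
cv2.imwrite("pics/crop6.png",s["p"][60:340,180:480,::-1])
E
```

```text
time_s: 6.2
eef_pos: [453.2, 357.6, 186.4]
ee_rot: [0.0, 0.513, 0.858, 0.0]
force: [-0.9, -0.8, -0.6]
grip_width: 0.466
grip_force: 35.2
time_s: 6.8
eef_pos: [453.5, 359.1, 282.4]
ee_rot: [0.003, 0.512, 0.859, 0.005]
force: [0.4, -0.0, -1.2]
grip_width: 0.622
grip_force: 0.0
at [452.9 358.8 279.1] yaw(closing) 28.4
(526, -299.5, 280) [-6.1 -2.5 -0. ]
(526, -299.5, 184) [ 0. -0.  1.]
[[481.8 314.1   4.9]
 [475.8 297.9  20.6]
 [490.3 334.9   4.7]
 [462.  313.9   3.7]]
```

View pics/crop6.png

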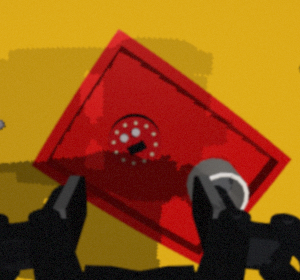

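The red board lies flat in the reject tray at crop (134,142). Next is the green board.

```bash
m='python3 -m crank'; for i in 1 2 3 4 5 6; do python3 -m crank '[[-0.45,-0.18,0,0,0,0,0.36],[-0.88,-0.36,0,0,0,0,0.36]]' >/dev/null; done; python3 -m crank '[[-0.45,-0.18,0,0,0,0,0.36],[-0.88,-0.36,0,0,0,0,0.36],[-0.88,-0.36,0,0,0,0,0.36],[-0.88,-0.36,0,0,0,0,0.36]]'
python3 - <<'E'
from lib import *
np.set_printoptions(precision=1,suppress=True)
s=shot("wrist","wrist7")
c=big(mask(s,(45,100,40),(90,255,255))); print(cv2.minEnclosingCircle(c),cv2.minEnclosingCircle(plane(s,c,18)[:,:2].astype(np.float32)))
go((526,-299.5,280),(526,-299.5,187))
E
```

```text
time_s: 8.45
eef_pos: [522.9, -303.7, 274.4]
ee_rot: [-0.001, 0.513, 0.858, 0.0]
force: [-0.7, 0.9, -0.3]
grip_width: 0.638
grip_force: 0.0
((326.0531921386719, 201.05319213867188), 26.856796264648438) ((525.5992431640625, -299.17388916015625), 21.069011688232422)
at [ 523.1 -302.7  274.7] yaw(closing) 28.4
(526, -299.5, 280) [ 0.   0.  -0.1]
(526, -299.5, 187) [-0.   0.   0.9]
```

```bash
python3 -m crank '[[0.02,0.04,0.4,0,0,0,0.36],[0.02,0.04,0.75,0,0,0,0.36],[0.02,0.04,0.88,0,0,0,0.36],[0.02,0.04,0.88,0,0,0,0.36]]' && python3 -m crank '[[0,0,0,0,0,0,0.6],[0,0,0,0,0,0,0.6],[0,0,0,0,0,0,0.6],[0,0,0,0,0,0,0.6],[0,0,0,0,0,0,0.6]]' 30 && python3 -m crank '[[0,0,-0.3,0,0,0,0.6],[0,0,-0.8,0,0,0,0.6],[0,0,-0.8,0,0,0,0.6],[0,0,-0.8,0,0,0,0.6]]'
python3 - <<'E'
from lib import *
s=shot("wrist","wrist8")
c=big(mask(s,(45,100,40),(90,255,255))); print(cv2.minEnclosingCircle(c))
go((480,-63,267),(480,-63,189.5))
E
```

```text
time_s: 8.9
eef_pos: [525.8, -298.5, 186.4]
ee_rot: [-0.002, 0.512, 0.859, 0.0]
force: [0.7, -0.6, 0.5]
grip_width: 0.638
grip_force: 0.0
time_s: 9.4
eef_pos: [526.6, -299.9, 190.6]
ee_rot: [0.002, 0.512, 0.859, -0.0]
force: [0.5, 0.4, 7.2]
grip_width: 0.399
grip_force: 3.6
time_s: 9.8
eef_pos: [526.0, -299.6, 270.0]
ee_rot: [0.002, 0.512, 0.859, -0.0]
force: [-0.3, -0.1, -0.4]
grip_width: 0.401
grip_force: 0.0
((319.1216125488281, 203.29730224609375), 27.373313903808594)
at [ 525.8 -299.5  268.4] yaw(closing) 28.4
(480, -63, 267) [2.298 0.72  0.012]
(480, -63, 189.5) [ 0.001 -0.     0.775]
```

The fingers closed over the board's top edge, so at this opening the tips reach only about 169 mm. I check the board and retry lower.

```bash
python3 - <<'E'
from lib import *
s=load("wrist8")
c=big(mask(s,(45,100,40),(90,255,255))); print(cv2.minEnclosingCircle(plane(s,c,18)[:,:2].astype(np.float32)))
E
python3 -m crank '[[0,0,0.4,0,0,0,0.36],[0,0,0.75,0,0,0,0.36],[0,0,0.88,0,0,0,0.36],[0,0,0.88,0,0,0,0.36],[0,0,0.88,0,0,0,0.36]]' && python3 -m crank '[[0,0,0,0,0,0,0.6],[0,0,0,0,0,0,0.6],[0,0,0,0,0,0,0.6],[0,0,0,0,0,0,0.6],[0,0,0,0,0,0,0.6]]' 30 && python3 -m crank '[[0,0,-0.3,0,0,0,0.6],[0,0,-0.8,0,0,0,0.6],[0,0,-0.8,0,0,0,0.6],[0,0,-0.8,0,0,0,0.6]]'
python3 - <<'E'
from lib import *
s=shot("wrist","wrist9")
c=big(mask(s,(45,100,40),(90,255,255))); print(cv2.minEnclosingCircle(c))
go((480,-63,260),(480,-63,189.5))
E
```

```text
((525.7896118164062, -299.0855407714844), 20.949718475341797)
time_s: 10.35
eef_pos: [526.2, -299.9, 180.8]
ee_rot: [0.001, 0.512, 0.859, -0.0]
force: [-0.0, -0.4, -0.1]
grip_width: 0.639
grip_force: 0.0
time_s: 10.85
eef_pos: [526.3, -299.9, 181.6]
ee_rot: [0.002, 0.512, 0.859, -0.0]
force: [-0.6, 1.1, 6.4]
grip_width: 0.477
grip_force: 30.2
time_s: 11.25
eef_pos: [525.9, -299.6, 261.3]
ee_rot: [0.002, 0.512, 0.859, -0.0]
force: [-0.3, -0.2, -1.1]
grip_width: 0.47
grip_force: 30.5
((318.9390869140625, 255.64796447753906), 43.26978302001953)
at [ 525.7 -299.5  259.9] yaw(closing) 28.3
(480, -63, 260) [ 2.298e+00  7.210e-01 -2.000e-03]
(480, -63, 189.5) [ 0.    -0.     0.705]
```

View pics/wrist9.png

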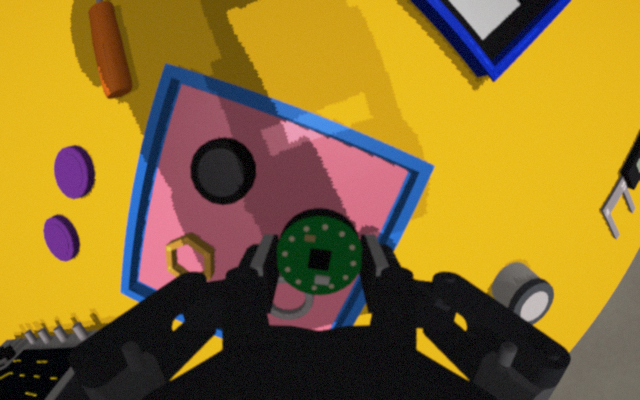

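Wrist9: the green board is held at (319,256); cap (223,171), nut (190,257) and spacer (295,303) are undisturbed. I carry it to the vacated pocket.

```bash
python3 -m crank '[[0.4,0.12,0,0,0,0,0.6],[0.76,0.24,0,0,0,0,0.6]]'>/dev/null; python3 -m crank '[[0.4,0.12,0,0,0,0,0.6],[0.77,0.24,0,0,0,0,0.6]]'>/dev/null; python3 -m crank '[[0.4,0.12,0,0,0,0,0.6],[0.77,0.24,0,0,0,0,0.6],[0.77,0.24,0.3,0,0,0,0.6],[0.77,0.24,0.3,0,0,0,0.6]]'
python3 - <<'E'
from lib import *
go((480,-62.5,184))
E
```

```text
time_s: 12.1
eef_pos: [478.9, -61.9, 226.7]
ee_rot: [-0.003, 0.512, 0.859, -0.001]
force: [-0.6, -0.0, 1.3]
grip_width: 0.477
grip_force: 30.6
at [478.9 -61.9 226.7] yaw(closing) 28.4
(480, -62.5, 184) [-0.013  0.009  0.427]
```

```bash
python3 -m crank '[[0,0,0.25,0,0,0,0.6],[0,0,0.4,0,0,0,0.6],[0,0,0.44,0,0,0,0.6],[0,0,0.44,0,0,0,0.6],[0,0,0.44,0,0,0,0.6]]' && python3 -m crank '[[0,0,0,0,0,0,0.38],[0,0,0,0,0,0,0.38],[0,0,-0.02,0,0,0,0.38],[0,0,-0.4,0,0,0,0.38],[0,0,-0.9,0,0,0,0.38],[0,0,-0.9,0,0,0,0.38]]'
python3 - <<'E'
from lib import *
s=shot("wrist","wrist10")
c=big(mask(s,(45,100,40),(90,255,255))); print(cv2.minEnclosingCircle(plane(s,c,20)[:,:2].astype(np.float32)))
cv2.imwrite("pics/crop10.png",s["p"][0:340,140:540,::-1])
go((453,-392,272),(453,-392,180))
E
```

```text
time_s: 12.6
eef_pos: [480.3, -63.4, 186.4]
ee_rot: [0.0, 0.513, 0.859, 0.0]
force: [0.1, -0.2, 0.3]
grip_width: 0.472
grip_force: 30.6
time_s: 13.2
eef_pos: [481.1, -63.3, 281.4]
ee_rot: [0.005, 0.512, 0.859, 0.001]
force: [0.6, -0.1, -1.5]
grip_width: 0.62
grip_force: 0.0
((479.1815490722656, -62.253990173339844), 21.316991806030273)
at [480.4 -63.1 278.6] yaw(closing) 28.4
(453, -392, 272) [-2.764 -1.804  0.072]
(453, -392, 180) [ 0.004 -0.004  0.92 ]
```

View pics/crop10.png

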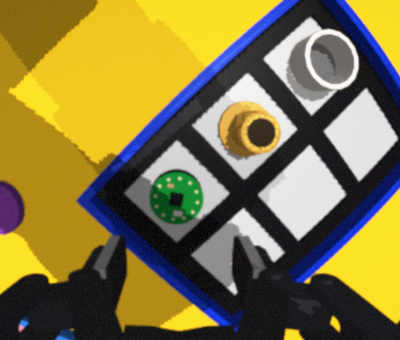

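Wrist10 crop: the green board lies flat in its pocket at (177,196); barrel and housing are upright. Next is the nut.

```bash
python3 -m crank '[[-0.45,-0.3,0,0,0,0,0.36],[-0.92,-0.6,0,0,0,0,0.36]]'>/dev/null; python3 -m crank '[[-0.45,-0.3,0,0,0,0,0.36],[-0.92,-0.6,0,0,0,0,0.36]]'>/dev/null; python3 -m crank '[[-0.45,-0.3,0,0,0,0,0.36],[-0.92,-0.6,0,0,0,0.185,0.36],[-0.92,-0.6,0,0,0,0.185,0.36],[-0.92,-0.6,0,0,0,0.185,0.36]]'
python3 - <<'E'
from lib import *
s=shot("wrist","wrist11")
c=big(mask(s,(8,140,60),(25,255,200),(240,150,400,290))); P=plane(s,c,16)[:,:2].astype(np.float32)
print(cv2.minEnclosingCircle(c),cv2.minEnclosingCircle(P),cv2.contourArea(P))
h=cv2.approxPolyDP(cv2.convexHull(P),3.,True)[:,0]; print(h,h.mean(0),np.degrees(np.arctan2(*(np.roll(h,-1,0)-h).T[::-1]))%60)
go((453,-392,180))
cv2.imwrite("pics/crop11.png",s["p"][140:340,220:440,::-1])
E
```

```text
time_s: 14.05
eef_pos: [453.5, -372.9, 274.5]
ee_rot: [-0.001, 0.574, 0.819, 0.0]
force: [-0.8, 0.2, -0.6]
grip_width: 0.638
grip_force: 0.0
((309.5, 225.1666717529297), 29.171049118041992) ((452.19921875, -392.609130859375), 24.41942596435547) 1483.1128267580643
[[ 444.0667  -369.5838 ]
 [ 429.5562  -386.82965]
 [ 438.6603  -412.28262]
 [ 460.33173 -415.63446]
 [ 474.68433 -396.26157]
 [ 465.26672 -373.79892]] [ 452.09433 -392.39853] [49.92305  49.681267 51.20794  53.466736 52.746162 48.754745]
at [ 453.9 -371.5  274.7] yaw(closing) 20.0
(453, -392, 180) [-0.192 -0.079  0.947]
```

View pics/crop11.png

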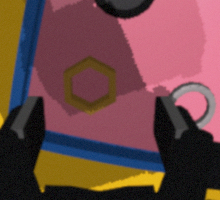

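```bash
python3 -m crank '[[-0.2,-0.09,0.4,0,0,0,0.36],[-0.2,-0.09,0.8,0,0,0,0.36],[-0.2,-0.09,0.96,0,0,0,0.36],[-0.2,-0.09,0.96,0,0,0,0.36],[-0.2,-0.09,0.96,0,0,0,0.36]]' && python3 -m crank '[[0,0,0,0,0,0,0.6],[0,0,0,0,0,0,0.6],[0,0,0,0,0,0,0.6],[0,0,0,0,0,0,0.6],[0,0,0,0,0,0,0.6]]' 35 && python3 -m crank '[[0,0,-0.3,0,0,0,0.6],[0,0,-0.8,0,0,0,0.6],[0,0,-0.8,0,0,0,0.6],[0,0,-0.8,0,0,0,0.6]]'
python3 - <<'E'
from lib import *
s=shot("wrist","wrist12"); go((577.3,-9.5,260),(577.3,-9.5,181))
cv2.imwrite("pics/crop12.png",s["p"][140:340,220:440,::-1])
E
```

```text
time_s: 14.6
eef_pos: [453.1, -392.6, 180.5]
ee_rot: [0.0, 0.573, 0.82, -0.0]
force: [1.6, 0.1, 0.3]
grip_width: 0.64
grip_force: 0.0
time_s: 15.1
eef_pos: [453.1, -393.5, 181.5]
ee_rot: [0.001, 0.573, 0.819, -0.0]
force: [1.5, 3.7, 7.3]
grip_width: 0.462
grip_force: 35.9
time_s: 15.5
eef_pos: [452.6, -393.5, 261.2]
ee_rot: [0.001, 0.573, 0.819, -0.0]
force: [-0.4, -0.3, -1.8]
grip_width: 0.468
grip_force: 35.8
at [ 452.4 -393.4  259.7] yaw(closing) 20.0
(577.3, -9.5, 260) [ 3.179e+00  2.489e+00 -3.000e-03]
(577.3, -9.5, 181) [ 0.   -0.    0.79]
```

View pics/crop12.png

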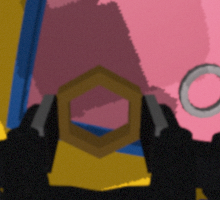

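Crop12: the nut is held by its flats, level and centred. I carry it to the back middle pocket (577,-9.5).

```bash
for i in 1 2 3; do python3 -m crank '[[0.4,0.31,0,0,0,0,0.6],[0.795,0.622,0,0,0,0,0.6]]'>/dev/null; done; python3 -m crank '[[0.4,0.31,0,0,0,0,0.6],[0.795,0.622,0,0,0,0,0.6],[0.795,0.622,0,0,0,0,0.6],[0.795,0.622,0,0,0,0,0.6],[0.795,0.622,0,0,0,0,0.6]]'
python3 - <<'E'
from lib import *
s=shot("wrist","wrist13");go((577.3,-9.5,182.5))
cv2.imwrite("pics/crop13.png",s["p"][100:340,160:480,::-1])
E
```

```text
time_s: 16.65
eef_pos: [576.2, -13.1, 258.9]
ee_rot: [-0.001, 0.574, 0.819, -0.0]
force: [0.7, 0.7, -0.1]
grip_width: 0.463
grip_force: 35.9
at [576.2 -13.5 259.1] yaw(closing) 19.9
(577.3, -9.5, 182.5) [0.034 0.024 0.766]
```

```bash
python3 -m crank '[[0.03,0.02,0.4,0,0,0,0.6],[0.03,0.02,0.65,0,0,0,0.6],[0.03,0.02,0.76,0,0,0,0.6],[0.03,0.02,0.76,0,0,0,0.6],[0.03,0.02,0.76,0,0,0,0.6]]' && python3 -m crank '[[0,0,0,0,0,0,0.4],[0,0,0,0,0,0,0.38],[0,0,-0.02,0,0,0,0.38],[0,0,-0.4,0,0,0,0.38],[0,0,-0.9,0,0,0,0.38],[0,0,-0.9,0,0,0,0.38],[0,0,-0.9,0,0,0,0.38]]'
python3 - <<'E'
from lib import *
s=shot("wrist","wrist14")
c=big(mask(s,(8,140,60),(25,255,255),(260,170,380,290))); P=plane(s,c,18)[:,:2].astype(np.float32)
print(cv2.minEnclosingCircle(c),cv2.minEnclosingCircle(P)); h=cv2.approxPolyDP(cv2.convexHull(P),3.,True)[:,0]; print(len(h),h.mean(0))
go((540,-384.5,270),(540,-384.5,174))
cv2.imwrite("pics/crop14.png",s["p"][0:340,140:540,::-1])
E
```

```text
time_s: 17.2
eef_pos: [577.5, -9.7, 184.1]
ee_rot: [0.0, 0.574, 0.819, 0.0]
force: [0.6, 0.5, -1.3]
grip_width: 0.468
grip_force: 39.7
time_s: 17.9
eef_pos: [577.4, -8.8, 274.8]
ee_rot: [0.001, 0.573, 0.819, 0.0]
force: [-0.5, 0.1, -1.2]
grip_width: 0.622
grip_force: 0.0
((318.09075927734375, 203.35360717773438), 29.415733337402344) ((576.6503295898438, -8.951211929321289), 22.90669059753418)
6 [576.7303    -9.143296]
at [577.1  -8.8 273.4] yaw(closing) 20.0
(540, -384.5, 270) [-3.403 -1.636  0.034]
(540, -384.5, 174) [-0.    0.    0.96]
```

View pics/crop14.png

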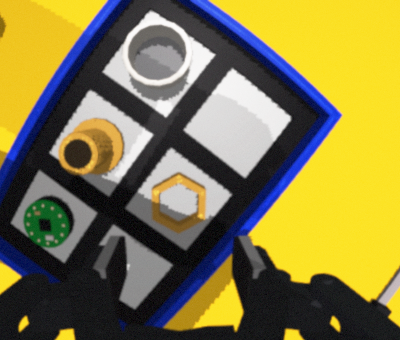

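Crop14: the nut is flat in the back middle pocket at (180,201), measured (576.7,-9.0). Next is the spacer.

```bash
for i in 1 2 3; do python3 -m crank '[[-0.42,-0.2,0,0,0,0,0.3],[-0.85,-0.41,0,0,0,0,0.3]]'>/dev/null; done; python3 -m crank '[[-0.42,-0.2,0,0,0,0,0.3],[-0.85,-0.41,0,0,0,0,0.3],[-0.85,-0.41,0,0,0,0,0.3],[-0.85,-0.41,0,0,0,0,0.3],[-0.85,-0.41,0,0,0,0,0.3]]'
python3 - <<'E'
from lib import *
s=shot("wrist","wrist15")
c=big(mask(s,(0,0,50),(179,75,255),(270,150,380,262))); P=plane(s,c,12)[:,:2].astype(np.float32)
print(cv2.minEnclosingCircle(c),cv2.minEnclosingCircle(P))
x,y=cv2.minEnclosingCircle(P)[0]; go((x,y,176)); go((540,-384.5,176))
E
```

```text
time_s: 19.05
eef_pos: [539.9, -383.4, 272.6]
ee_rot: [-0.001, 0.573, 0.82, 0.0]
force: [0.0, -0.0, -0.5]
grip_width: 0.696
grip_force: 0.0
((319.6929931640625, 204.1666717529297), 28.7167911529541) ((540.2294311523438, -384.4654846191406), 22.8541202545166)
at [ 540.1 -383.2  273. ] yaw(closing) 20.1
(540.2294311523438, -384.4654846191406, 176) [-0.014 -0.002  0.97 ]
at [ 540.1 -383.2  273. ] yaw(closing) 20.1
(540, -384.5, 176) [-0.013 -0.005  0.97 ]
```

```bash
python3 -m crank '[[-0.01,0,0.4,0,0,0,0.3],[-0.01,0,0.8,0,0,0,0.3],[-0.01,0,0.97,0,0,0,0.3],[-0.01,0,0.97,0,0,0,0.3],[-0.01,0,0.97,0,0,0,0.3]]' && python3 -m crank '[[0,0,0,0,0,0,0.55],[0,0,0,0,0,0,0.55],[0,0,0,0,0,0,0.55],[0,0,0,0,0,0,0.55],[0,0,0,0,0,0,0.55]]' 35 && python3 -m crank '[[0,0,-0.3,0,0,0,0.55],[0,0,-0.85,0,0,0,0.55],[0,0,-0.85,0,0,0,0.55],[0,0,-0.85,0,0,0,0.55]]'
python3 - <<'E'
from lib import *
s=shot("wrist","wrist16"); go((576.7,-9,261),(576.7,-9,190))
cv2.imwrite("pics/crop16.png",s["p"][140:340,220:440,::-1])
E
```

```text
time_s: 19.6
eef_pos: [540.5, -385.0, 177.5]
ee_rot: [0.0, 0.573, 0.82, -0.0]
force: [-0.7, 0.3, 0.4]
grip_width: 0.697
grip_force: 0.0
time_s: 20.1
eef_pos: [540.4, -385.4, 178.3]
ee_rot: [0.001, 0.573, 0.819, -0.0]
force: [-0.9, 2.3, 6.4]
grip_width: 0.505
grip_force: 35.7
time_s: 20.5
eef_pos: [540.2, -385.4, 263.7]
ee_rot: [0.002, 0.573, 0.819, -0.0]
force: [-0.1, -0.0, -1.3]
grip_width: 0.51
grip_force: 36.0
at [ 539.9 -385.2  261.7] yaw(closing) 20.0
(576.7, -9, 261) [3.409 1.634 0.007]
(576.7, -9, 190) [ 0.   -0.    0.71]
```

View pics/crop16.png

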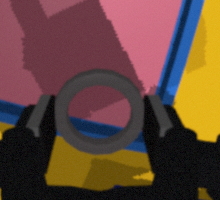

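Crop16: the spacer is held level and centred. I carry it over the nut.

```bash
for i in 1 2 3; do python3 -m crank '[[0.42,0.2,0,0,0,0,0.55],[0.85,0.41,0,0,0,0,0.55]]'>/dev/null; done; python3 -m crank '[[0.42,0.2,0,0,0,0,0.55],[0.86,0.41,0,0,0,0,0.55],[0.86,0.41,0,0,0,0,0.55],[0.86,0.41,0,0,0,0,0.55],[0.86,0.41,0,0,0,0,0.55]]'
python3 - <<'E'
from lib import *
s=shot("wrist","wrist17");go((576.7,-9,192))
E
```

```text
time_s: 21.65
eef_pos: [577.2, -9.6, 260.8]
ee_rot: [-0.001, 0.574, 0.819, -0.0]
force: [0.4, 0.1, -0.7]
grip_width: 0.506
grip_force: 36.0
at [577.2 -10.  261. ] yaw(closing) 19.9
(576.7, -9, 192) [ 0.011 -0.001  0.69 ]
```

```bash
python3 -m crank '[[0.01,0,0.4,0,0,0,0.55],[0.01,0,0.6,0,0,0,0.55],[0.01,0,0.69,0,0,0,0.55],[0.01,0,0.69,0,0,0,0.55],[0.01,0,0.69,0,0,0,0.55]]' && python3 -m crank '[[0,0,0,0,0,0,0.33],[0,0,0,0,0,0,0.33],[0,0,-0.02,0,0,0,0.33],[0,0,-0.4,0,0,0,0.33],[0,0,-0.9,0,0,0,0.33],[0,0,-0.9,0,0,0,0.33],[0,0,-0.9,0,0,0,0.33]]'
python3 - <<'E'
from lib import *
s=shot("wrist","wrist18")
c=big(mask(s,(0,0,50),(179,75,175),(280,165,360,245))); P=plane(s,c,26)[:,:2].astype(np.float32)
print(cv2.minEnclosingCircle(c),cv2.minEnclosingCircle(P))
a=np.linspace(0,6.28,16); d=deep(s,np.c_[319+24*np.cos(a),204+24*np.sin(a)]); print(np.round(d[:,2]))
go((450.2,-309.5,275),(450.2,-309.5,178))
cv2.imwrite("pics/crop18.png",s["p"][0:340,140:540,::-1])
E
```

```text
time_s: 22.2
eef_pos: [577.2, -8.8, 193.1]
ee_rot: [0.0, 0.574, 0.819, 0.0]
force: [-0.7, -0.1, -0.5]
grip_width: 0.507
grip_force: 38.6
time_s: 22.9
eef_pos: [577.0, -7.9, 283.8]
ee_rot: [0.001, 0.573, 0.819, 0.0]
force: [0.1, 0.1, -0.5]
grip_width: 0.669
grip_force: 0.0
((318.7594909667969, 205.0), 40.290279388427734) ((577.6296997070312, -11.3331937789917), 31.321104049682617)
[26. 27. 26. 27. 27. 28. 27. 26. 25. 27. 26. 28. 26. 26. 26. 27.]
at [576.8  -7.8 282.4] yaw(closing) 20.0
(450.2, -309.5, 275) [-2.401 -2.223  0.074]
(450.2, -309.5, 178) [-0.    0.    0.97]
```

View pics/crop18.png

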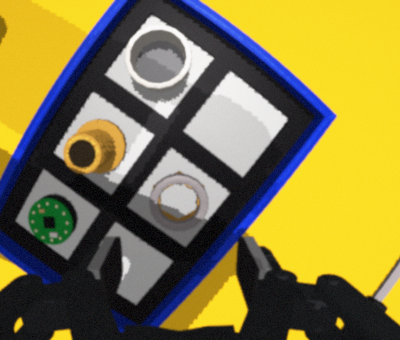

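Crop18: the spacer sits flat on the nut at (180,200), with its top at 26–27 mm all round. I find the housing rim by height, then fetch the black cap.

```bash
for i in 1 2; do python3 -m crank '[[-0.4,-0.37,0,0,0,0,0.25],[-0.8,-0.74,0,0,0,0,0.25]]'>/dev/null; done; python3 -m crank '[[-0.4,-0.37,0,0,0,0,0.25],[-0.8,-0.74,0.07,0,0,0,0.25],[-0.8,-0.74,0.07,0,0,0,0.25],[-0.8,-0.74,0.07,0,0,0,0.25],[-0.8,-0.74,0.07,0,0,0,0.25]]'
python3 - <<'E'
from lib import *
for t in ("wrist18","wrist14","wrist0"):
    w=load(t); v,u=np.mgrid[15:135,230:390]; uv=np.c_[u.ravel(),v.ravel()]; d=deep(w,uv)
    k=(d[:,2]>37)&(d[:,2]<47)&(np.hypot(d[:,0]-525,d[:,1]-87)<40); 
    P=d[k,:2].astype(np.float32); z=np.median(d[k,2]); (c,r)=cv2.minEnclosingCircle(P)
    print(t,len(P),"median z",z,"circ",c,2*r,"mid",(np.percentile(P,2,0)+np.percentile(P,98,0))/2)
s=shot("wrist","wrist19")
c=big(mask(s,(0,0,0),(179,255,60),(275,160,365,245))); P=plane(s,c,16)[:,:2].astype(np.float32)
print(cv2.minEnclosingCircle(c),cv2.minEnclosingCircle(P))
go((450,-309.5,177))
E
```

```text
time_s: 23.85
eef_pos: [457.9, -291.9, 275.0]
ee_rot: [-0.001, 0.573, 0.819, 0.0]
force: [0.9, -0.9, -0.1]
grip_width: 0.751
grip_force: 0.0
wrist18 1213 median z 42.44076473253776 circ (526.1946411132812, 88.35494995117188) 46.34343338012695 mid [526.24365  87.91855]
wrist14 1312 median z 42.41102784343421 circ (526.3274536132812, 88.24598693847656) 46.177677154541016 mid [526.3459    88.321655]
wrist0 478 median z 42.53189595652421 circ (525.9487915039062, 88.56048583984375) 46.35137176513672 mid [526.18225  88.27957]
((302.5549621582031, 218.8041229248047), 31.37118148803711) ((448.8684997558594, -308.8201904296875), 25.402015686035156)
at [ 458.1 -291.5  275.3] yaw(closing) 20.1
(450, -309.5, 177) [-0.142 -0.138  0.983]
```

The housing rim is at (526.2,88.3), height 42.4 mm and 46.3 mm across in all three views. Now I grasp the cap.

```bash
python3 -m crank '[[-0.14,-0.14,0.3,0,0,0,0.25],[-0.14,-0.14,0.8,0,0,0,0.25],[-0.14,-0.14,0.97,0,0,0,0.25],[-0.14,-0.14,0.97,0,0,0,0.25],[-0.14,-0.14,0.97,0,0,0,0.25]]' && python3 -m crank '[[0,0,0,0,0,0,0.5],[0,0,0,0,0,0,0.5],[0,0,0,0,0,0,0.5],[0,0,0,0,0,0,0.5],[0,0,0,0,0,0,0.5]]' 30 && python3 -m crank '[[0,0,-0.3,0,0,0,0.5],[0,0,-0.8,0,0,0,0.5],[0,0,-1,0,0,0,0.5],[0,0,-1,0,0,0,0.5]]'
python3 - <<'E'
from lib import *
s=shot("wrist","wrist20"); go((526.2,88.3,278),(526.2,88.3,217))
cv2.imwrite("pics/crop20.png",s["p"][140:340,220:440,::-1])
E
```

```text
time_s: 24.4
eef_pos: [450.0, -310.1, 179.5]
ee_rot: [0.0, 0.573, 0.82, -0.0]
force: [-0.6, -0.2, -0.1]
grip_width: 0.753
grip_force: 0.0
time_s: 24.9
eef_pos: [449.8, -310.7, 180.6]
ee_rot: [0.002, 0.573, 0.819, -0.0]
force: [0.7, 1.8, 6.1]
grip_width: 0.554
grip_force: 30.1
time_s: 25.3
eef_pos: [449.7, -310.9, 283.1]
ee_rot: [0.004, 0.573, 0.819, -0.001]
force: [0.5, -0.8, 0.3]
grip_width: 0.553
grip_force: 31.1
at [ 449.3 -310.7  280.7] yaw(closing) 20.0
(526.2, 88.3, 278) [3.485 2.089 0.017]
(526.2, 88.3, 217) [ 0.002 -0.001  0.61 ]
```

View pics/crop20.png

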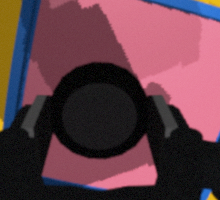

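Crop20: the black cap is held level. I carry it to the housing.

```bash
for i in 1 2 3; do python3 -m crank '[[0.43,0.26,0,0,0,0,0.5],[0.87,0.52,0,0,0,0,0.5]]'>/dev/null; done; python3 -m crank '[[0.43,0.26,0,0,0,0,0.5],[0.87,0.52,0,0,0,0,0.5],[0.87,0.52,0,0,0,0,0.5],[0.87,0.52,0,0,0,0,0.5],[0.87,0.52,0,0,0,0,0.5]]'
python3 - <<'E'
from lib import *
go((526.2,87.2,218.5))
E
```

```text
time_s: 26.45
eef_pos: [524.5, 82.5, 278.1]
ee_rot: [-0.0, 0.574, 0.819, -0.0]
force: [0.3, -1.2, -0.9]
grip_width: 0.552
grip_force: 31.1
at [524.5  82.5 278.1] yaw(closing) 20.0
(526.2, 87.2, 218.5) [0.038 0.032 0.596]
```

```bash
python3 -m crank '[[0.04,0.03,0.3,0,0,0,0.5],[0.04,0.03,0.5,0,0,0,0.5],[0.04,0.03,0.5,0,0,0,0.5],[0.04,0.03,0.58,0,0,0,0.5],[0.04,0.03,0.59,0,0,0,0.5],[0.04,0.03,0.59,0,0,0,0.5],[0.04,0.03,0.59,0,0,0,0.5]]'
python3 - <<'E'
from lib import *
s=shot("wrist","wrist21"); go((526.2,87.2,218.5))
E
```

```text
time_s: 27.15
eef_pos: [526.3, 88.1, 220.3]
ee_rot: [0.0, 0.573, 0.819, 0.0]
force: [-0.2, -1.0, -0.4]
grip_width: 0.547
grip_force: 31.1
at [526.3  88.1 220.3] yaw(closing) 20.0
(526.2, 87.2, 218.5) [-0.008 -0.004  0.018]
```

```bash
python3 -m crank '[[-0.01,0,0.02,0,0,0,0.5],[-0.01,0,0.02,0,0,0,0.5],[-0.01,0,0.02,0,0,0,0.5]]' && python3 -m crank '[[0,0,0,0,0,0,0.46],[0,0,0,0,0,0,0.4],[0,0,0,0,0,0,0.28],[0,0,-0.02,0,0,0,0.28],[0,0,-0.3,0,0,0,0.28],[0,0,-0.8,0,0,0,0.28],[0,0,-0.9,0,0,0,0.28],[0,0,-0.9,0,0,0,0.28]]'
python3 - <<'E'
from lib import *
w=shot("wrist","wrist22")
v,u=np.mgrid[100:290,220:420]; uv=np.c_[u.ravel(),v.ravel()]; d=deep(w,uv)
k=(d[:,2]>49)&(d[:,2]<60)&(np.hypot(d[:,0]-526,d[:,1]-88)<35)
P=d[k]; print("cap",len(P),cv2.minEnclosingCircle(P[:,:2].astype(np.float32)),"z",np.percentile(P[:,2],[5,50,95]))
A=np.c_[P[:,:2]-P[:,:2].mean(0),np.ones(len(P))]; print("tilt",np.linalg.lstsq(A,P[:,2],rcond=None)[0])
cv2.imwrite("pics/final.png",w["p"][:,:,::-1])
sc=shot("scene","scene9"); cv2.imwrite("pics/final_sc.png",cv2.resize(sc["p"][170:280,260:520,::-1],None,fx=3,fy=3))
E
```

```text
time_s: 27.5
eef_pos: [526.6, 87.4, 218.6]
ee_rot: [0.0, 0.573, 0.819, 0.0]
force: [-2.4, 1.3, 8.4]
grip_width: 0.551
grip_force: 31.9
time_s: 28.3
eef_pos: [526.7, 87.2, 309.4]
ee_rot: [0.002, 0.573, 0.819, 0.001]
force: [-0.7, -0.1, -0.4]
grip_width: 0.723
grip_force: 0.0
cap 3238 ((525.926025390625, 88.10710906982422), 25.161266326904297) z [53.49640396 54.80654084 55.91055092]
tilt [ 2.50065705e-03 -8.52710410e-03  5.47392903e+01]
```

View pics/final_sc.png

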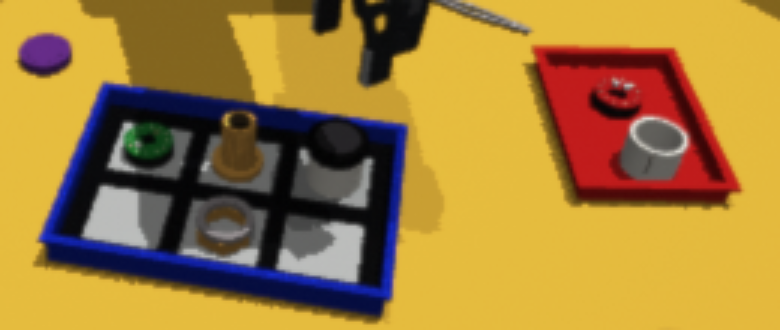

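The final scene shows everything in place: green board (148,143), barrel (238,145), capped housing (337,150), nut with spacer (225,223) and red board (617,95). The cap is 0.3 mm off the housing's centre and level, and the gripper is clear.

```bash
python3 -c "
from rig import ticket; print(ticket.finish_job())"
```

```text
the job is handed in; nothing more can be done
None
```

I handed the job in at about 28 s of robot time, with every part placed as asked according to the last camera check; the judge's result was not shown to me.

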